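# Sort the pottery hand tools into their bins

## Robot

A 6-joint arm with a two-finger parallel gripper is mounted at the origin on the work surface. World frame = base frame: x ahead of the robot, y to its left, z up, the work surface at z = 0. Lengths are in m, angles in rad, forces in N, time in s.
With the tool pointing down it reaches from about 0.35 to 0.975 m from the base axis. Payload 4.9 kg.
Tool frame: the origin (TCP) lies at the very end of the fingers, on their centre line; the grasp point (between the pads) lies 19 mm behind it; z points along the fingers, y is the line along which they close (so a half turn about z gives the same grasp; the last joint's range is limited). The gripper opens to 85 mm and grips with 20 to 120 N. Pads are 22 mm wide; open, the fingers measure 114 mm over their backs; the gripper's body (76 mm by 85 mm) begins 54 mm behind the grasp point. The pads swing forward as they close: fully open they stand 13 mm farther back than shut.
Start: joints at [1.149, 0.053, 1.613, -0, 1.476, -0.119], TCP at [0.186, 0.597, 0.231] pointing down, gripper open.
Joint ranges: [-3.01, 3.01], [-1.01, 2.22], [0.06, 2.58], [-1.02, 4.17], [0.09, 2.62], [-3.14, 3.14]. Speed limits (rad/s): [2.57, 2.57, 3.14, 3.14, 3.14, 3.14].

## Interface

Orientations are given as a rotation vector (axis times angle).
In Python, from station import get_obs, optics, ctrl gives the robot as it stands.
- The arm moves only by the shell command python3 -m pendant 'ROWS' [FORCE]. ROWS is JSON, a list of rows, each a list of 3 entries, a list of its own where there are three numbers: the shift along the tool's x, y, z in mm, then the turn, a rotation vector about the tool's x, y, z in rad, then the opening, from 0 (shut) to 1 (fully open). A call has 1 to 12 rows; each row shifts and turns the commanded pose from where the row before left it, along the tool's axes as they then stand; what a row does not reach is not made up. A row lasts 1/12 s, in which the tool goes at most 41.7 mm and 7.16 degrees, less where a joint would pass 70% of its speed; a pose out of reach is approached as far as the arm can. A call is refused whole if a number of a shift passes 41.7 or a number of a turn 0.125, either way. A call with a gripper value outside its range is refused whole. The fingers move at their own pace and stop on an object; FORCE is the grip in N (left out, the last holds). Time passes only in rows, so rows that do not move let the fingers close. It gives the time, the measured TCP pose, the force, the opening and the grip force at its end, in the units of the state.
- get_obs(): the state, without advancing time (a new reading comes with each control period).
- optics.get_image(name): name is "side" or "top" or "wrist"; returns the picture (480x640x3 uint8, red, green, blue); there is no depth.
- optics.camera_model(name): a dict with "fx", "fy", "cx", "cy" (pixels), "distortion" ([k1, k2, p1, p2, k3] as OpenCV has them; the pictures are not rectified), "cam_to_world" (4x4, takes a point from camera to world coordinates). Camera axes: x right, y up, looking along -z (the intrinsics and any distortion apply to the point x, -y, -z); pixel columns grow to the right and rows downward; lengths in m; the calibration is good to about 2 mm. A picture is of the moment at which its call begins: read the wrist's pose just before it. camera_model takes no time and is no camera call; for the wrist camera it gives the pose at the moment of the call.
- ctrl.finish_job(): hands the job in; it is judged then, once.
The state is a dict: "t": time; "q": joint angles; "dq": joint speeds; "effort": joint torques, N m; "tool_pos": TCP position; "tool_rot": TCP orientation; "contact_force": force on the tool from outside, world axes, zero at the start; "wrist_torque": the same for the moment, N m; "opening": finger opening in m; "grip_force": force on a finger pad.
Only numpy, scipy, OpenCV 4.12 (cv2) and the standard library are available. Lean on these libraries where they do the work, as an engineer would, in place of code of your own. Each camera call takes 0.05 s, during which the arm holds its last target. There are 200 camera calls.

## Task

Clear the bench after the hand-building class: lay both loop tools down inside the blue bin, the wooden rib flat in the red bin, and put both clay stamps in the yellow bin. Put each one down on the bin's floor (or on what already lies there) instead of dropping it, with nothing propped on a rim, and leave the freshly made pinch pot where it stands.

Things in the scene. Friction and masses are not known exactly. Their poses are not given: they have to be found in the camera images.
- brown_loop_tool: loop trimming tool, brown wooden handle, brass ferrules, 150 mm long, lying within 0.4 rad of world x. Handle 90 mm long, 14 mm thick; at each end a flat steel wire loop 30 mm long, 20 wide (round at +x, square at -x), level with the handle's axis. Origin: on the underside below the handle's middle (axis 7 mm above it), where it balances; x along the tool, y across, z up. 20 to 45 g.
- black_loop_tool: loop trimming tool, black handle, steel ferrules, 140 mm long, lying within 0.4 rad of world x. Handle 84 mm long, 12 mm thick; at each end a flat steel wire loop 28 mm long, 20 wide (round at +x, square at -x), level with the handle's axis. Origin: on the underside below the handle's middle (axis 6 mm above it), where it balances; x along the tool, y across, z up. 20 to 45 g.
- wooden_rib: potter's rib: flat reddish-brown wooden plate with semicircular ends and a dark finger hole near its +x end, 96 (x) by 44 (y) by 8 mm thick, lying flat on the bench. Long edges straight over the middle 52 mm. Origin: centre of the underside; x along its length, y across, z up. About 25 to 50 g. It lies within 0.5 rad of world x at the start.
- round_stamp: terracotta-red fired clay stamp standing on its round face, 60 mm tall: foot 34 mm in diameter and 12 mm high, waist 16 to 18 mm in diameter from 20 to 34 mm, knob 24 mm in diameter from 44 to 54 mm. Origin: centre of the foot's underside; z up along its axis. About 30 to 65 g.
- square_stamp: cream-white fired clay stamp standing on its square face, 56 mm tall: foot 34 by 34 mm and 14 mm high, a 26 by 26 mm step up to 20 mm, then a square grip 18 by 18 mm up to 56 mm. Origin: centre of the foot's underside; x and y along the sides of both foot and grip, z up. About 30 to 65 g.
- red_bin: red open plastic stacking bin, fixed to the bench, level, yaw within 0.15. Outside 190 (x) by 145 (y) mm; walls and floor 4 mm thick: inside 182 by 137 mm, inner floor 4 mm above the bench. Front (-x) wall 35 mm high, back (+x) wall 55; side walls 55, sloping down to 35 over the front 50 mm. Origin: centre of the underside; x from low front to back, y across, z up.
- blue_bin: blue open plastic stacking bin, fixed to the bench, level, yaw within 0.15. Outside 190 (x) by 145 (y) mm; walls and floor 4 mm thick: inside 182 by 137 mm, inner floor 4 mm above the bench. Front (-x) wall 35 mm high, back (+x) wall 55; side walls 55, sloping down to 35 over the front 50 mm. Origin: centre of the underside; x from low front to back, y across, z up.
- yellow_bin: yellow open plastic stacking bin, fixed to the bench, level, yaw within 0.15. Outside 190 (x) by 145 (y) mm; walls and floor 4 mm thick: inside 182 by 137 mm, inner floor 4 mm above the bench. Front (-x) wall 35 mm high, back (+x) wall 55; side walls 55, sloping down to 35 over the front 50 mm. Origin: centre of the underside; x from low front to back, y across, z up.
- pinch_pot: small round pinch pot of grey unfired clay, open at the top, 72 mm in diameter and 44 mm tall, standing loose on the bench among the tools. Origin: centre of the underside; z up. To be left alone.

How it is judged:
By the outcome, as a careful person would: the job done as asked, in the order asked, and still so for the second after the job is handed in, with the robot touching nothing.
It also fails if it takes over 128 s, if anything falls off the work surface, if the arm or the gripper's body presses on something with over 40 N, if the wrist force passes 120 N, or if a joint passes its speed limit or range.

## Working session

There is one attempt and no reset: what is moved stays moved. The work goes in short steps, Python scripts to look and compute and a shell command to move; the robot and the scene stay as the last step left them, time stands still between calls to the robot, and variables do not carry over. Pictures are saved under pics/ and viewed, at most 14 in all, crops included, and the job is handed in when it is done.

```bash
ls; mkdir -p pics; python3 - <<'E'
from station import get_obs, optics, ctrl
import cv2
for n in("top","side","wrist"):
    im=optics.get_image(n); cv2.imwrite(f"pics/{n}0.png",im[:,:,::-1])
    m=optics.camera_model(n); print(n,m)
print(get_obs())
E
```

```text
pics
top {'fx': 543.4086329070257, 'fy': 543.4086329070257, 'cx': 316.67576849368913, 'cy': 238.53529589915146, 'distortion': array([0.032918, 0.      , 0.      , 0.      , 0.      ]), 'cam_to_world': array([[-0.00450626,  0.99791576, -0.06437264,  0.46555251],
       [-0.99988792, -0.00541553, -0.01395753, -0.01190428],
       [-0.01427705,  0.06430253,  0.99782832,  1.08277971],
       [ 0.        ,  0.        ,  0.        ,  1.        ]])}
side {'fx': 471.55799963487226, 'fy': 471.55799963487226, 'cx': 312.629781395216, 'cy': 239.36624702180038, 'distortion': array([0.02000508, 0.        , 0.        , 0.        , 0.        ]), 'cam_to_world': array([[-0.8796905 ,  0.34871844, -0.32332657,  0.27081775],
       [-0.47522004, -0.61943967,  0.62486831,  0.51106099],
       [ 0.0176218 ,  0.70334198,  0.71063319,  0.58651735],
       [ 0.        ,  0.        ,  0.        ,  1.        ]])}
wrist {'fx': 418.9521019730822, 'fy': 418.9521019730822, 'cx': 324.2216321065528, 'cy': 236.1142028779595, 'distortion': array([0.03253695, 0.        , 0.        , 0.        , 0.        ]), 'cam_to_wo
[... 240 characters left out ...]
       ]])}
{'t': 0.15, 'q': array([ 1.14900304e+00,  5.32043338e-02,  1.61399600e+00, -1.59527152e-06,
        1.47602306e+00, -1.18976661e-01]), 'dq': array([-5.35358494e-04, -2.13487838e-03, -3.62523636e-03, -1.20714104e-03,
       -9.11924297e-05, -2.67560491e-04]), 'effort': array([ 1.55680564e-04, -3.94242489e+01, -3.70722413e+01, -1.02616882e-04,
        4.70405896e-03, -1.36875974e-05]), 'tool_pos': array([0.1861611, 0.5961076, 0.2303356]), 'tool_rot': array([-4.73782093e-01, -3.10522171e+00,  2.46881607e-03]), 'contact_force': array([ 0.34128732,  0.99495155, -0.49041151]), 'wrist_torque': array([0.05963521, 0.07510431, 0.0259475 ]), 'grip_force': 0.0, 'opening': 0.0856189418686548}
```

View pics/top0.png

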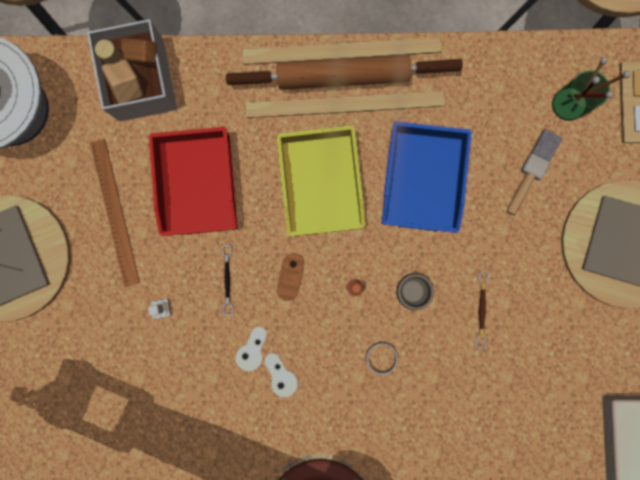

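View pics/side0.png

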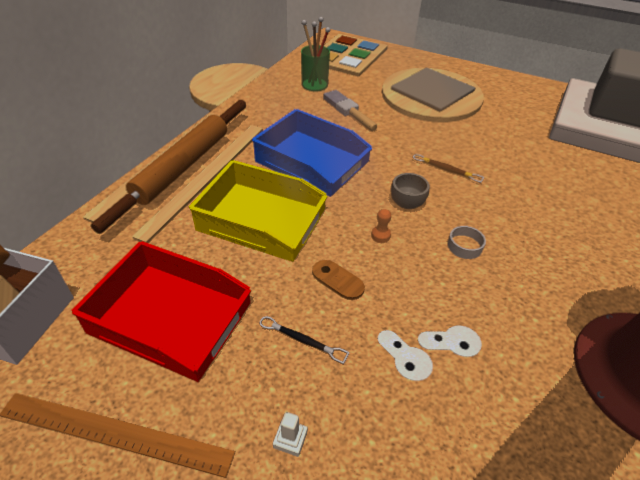

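```bash
cat > h.py <<'E'
import numpy as np, cv2
from station import get_obs, optics
def ray(m,px):
    K=np.array([[m['fx'],0,m['cx']],[0,m['fy'],m['cy']],[0,0,1]])
    u=cv2.undistortPoints(np.array([[px]],float),K,np.array(m['distortion']))[0,0]
    T=m['cam_to_world']; d=T[:3,:3]@np.array([u[0],-u[1],-1]); return T[:3,3],d/np.linalg.norm(d)
def atz(m,px,z):
    o,d=ray(m,px); return o+d*(z-o[2])/d[2]
def tri(ms,pxs):
    A=np.zeros((3,3));b=np.zeros(3);R=[ray(m,p) for m,p in zip(ms,pxs)]
    for o,d in R: P=np.eye(3)-np.outer(d,d);A+=P;b+=P@o
    x=np.linalg.solve(A,b); return x,max(np.linalg.norm(np.cross(x-o,d)) for o,d in R)
def proj(m,X):
    K=np.array([[m['fx'],0,m['cx']],[0,m['fy'],m['cy']],[0,0,1]])
    T=np.linalg.inv(m['cam_to_world']); c=np.atleast_2d(X)@T[:3,:3].T+T[:3,3]
    return cv2.projectPoints(c*[1,-1,-1],np.zeros(3),np.zeros(3),K,np.array(m['distortion']))[0][:,0]
E
python3 - <<'E'
import cv2
a=cv2.imread('pics/top0.png')[110:360,140:500]; cv2.imwrite('pics/topz.png',cv2.resize(a,None,fx=2.2,fy=2.2,interpolation=cv2.INTER_CUBIC))
a=cv2.imread('pics/side0.png')[140:460,240:500]; cv2.imwrite('pics/sidez.png',cv2.resize(a,None,fx=1.85,fy=1.85,interpolation=cv2.INTER_CUBIC))
E
```

```text
(no output)
```

View pics/topz.png

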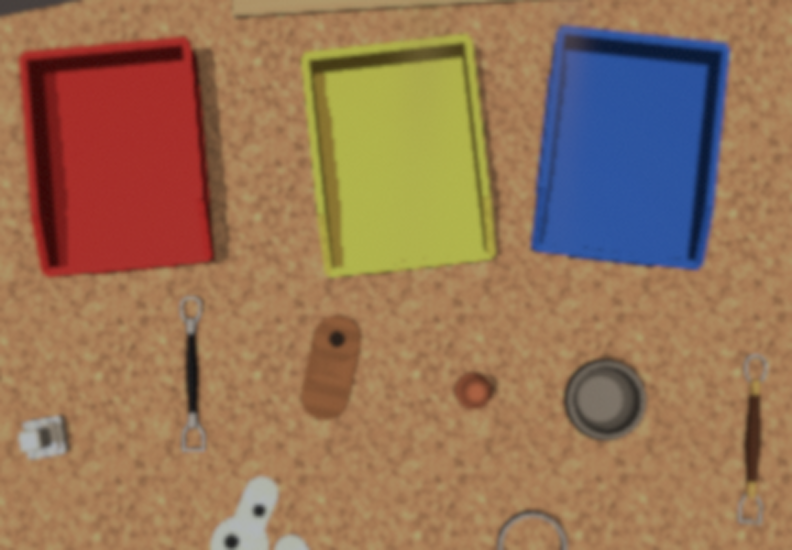

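View pics/sidez.png

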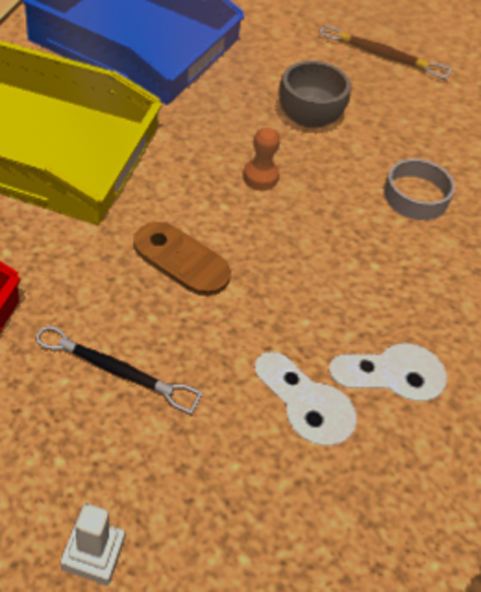

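```bash
python3 - <<'E'
from h import *
np.set_printoptions(precision=4,suppress=True)
mt,ms=optics.camera_model('top'),optics.camera_model('side')
t=lambda x,y:((x+.5)/2.2-.5+140,(y+.5)/2.2-.5+110)
s=lambda x,y:((x+.5)/1.85-.5+240,(y+.5)/1.85-.5+140)
for n,a,b in [('br+',(755,355),(321,33)),('br-',(750,523),(448,72)),('bk+',(192,297),(38,335)),('bk-',(193,451),(197,402)),('ribhole',(337,339),(158,239)),('round knobtop',(475,389),(266,133)),('sq top',(44,438),(94,514)),('potrim c',(605,398),(315,80))]:
    print(n,*tri([mt,ms],[t(*a),s(*b)]))
for n,a in [('ribL',(341,316)),('ribR',(324,418)),('ribc',(332,367))]: print(n,atz(mt,t(*a),.008))
for n,cs in dict(red=[(22,55),(188,38),(212,262),(46,273)],yel=[(303,54),(470,37),(494,259),(328,275)],blue=[(559,28),(728,46),(701,268),(533,249)]).items():
    P=[atz(mt,t(*c),z) for c,z in zip(cs,(.055,.055,.035,.035))]
    print(n,np.mean(P,0),[round(float(np.linalg.norm(P[i]-P[i-1])),3) for i in range(4)],'yaw',[round(float(np.arctan2(*(P[i]-P[j])[[1,0]])),3) for i,j in((0,3),(1,2))],[round(float(np.arctan2(-(P[i]-P[j])[0],(P[i]-P[j])[1])),3) for i,j in((0,1),(3,2))])
E
```

```text
br+ [ 0.4685 -0.3252 -0.0008] 0.0007689739260854781
br- [ 0.3211 -0.3145  0.0068] 0.00011439654915050916
bk+ [ 0.5245  0.183  -0.0013] 0.0005100746054451568
bk- [0.3853 0.1797 0.005 ] 0.00026082304000429483
ribhole [0.4849 0.0504 0.006 ] 0.00015624393937847605
round knobtop [ 0.4399 -0.0707  0.0568] 0.0010860091222074405
sq top [0.4007 0.3036 0.0388] 0.0008292590885270392
potrim c [ 0.4316 -0.1833  0.0434] 0.0009412902660846578
ribL [0.5057 0.0467 0.008 ]
ribR [0.4145 0.0621 0.008 ]
ribc [0.46   0.0549 0.008 ]
red [0.6444 0.2407 0.045 ] [0.191, 0.145, 0.197, 0.146] yaw [0.09, 0.095] [0.098, 0.061]
yel [ 0.6435 -0.0062  0.045 ] [0.194, 0.146, 0.195, 0.147] yaw [0.105, 0.106] [0.094, 0.091]
blue [ 0.6494 -0.2078  0.045 ] [0.193, 0.147, 0.193, 0.147] yaw [-0.118, -0.115] [-0.119, -0.12]
```

```bash
cat > snap.py <<'E'
import sys
from h import *
o=get_obs(); m=optics.camera_model('wrist'); im=optics.get_image('wrist'); n=sys.argv[1]
cv2.imwrite(f'pics/{n}.png',im[:,:,::-1]); np.save(f'pics/{n}.npy',m,allow_pickle=True)
print(o['t'],o['tool_pos'],o['tool_rot'])
E
python3 -m pendant '[[[0,0,0],[0,0,-0.1],1],[[0,0,0],[0,0,-0.1],1],[[0,0,0],[0,0,-0.104],1],[[-41,0,0],[0,0,0],1],[[-41,0,0],[0,0,0],1],[[-41,0,0],[0,0,0],1],[[-41,0,0],[0,0,0],1],[[-41,0,0],[0,0,0],1],[[0,-41,0],[0,0,0],1],[[0,-41,0],[0,0,0],1],[[0,-41,0],[0,0,0],1],[[0,-41,0],[0,0,0],1]]'
python3 -m pendant '[[[0,-41,0],[0,0,0],1],[[0,-41,0],[0,0,0],1],[[0,-41,0],[0,0,0],1],[[0,-41,0],[0,0,0],1],[[0,0,0],[0,0,0],1],[[0,0,0],[0,0,0],1]]'
python3 snap.py w1
```

```text
t: 1.15
tool_pos: [0.3916, 0.431, 0.2299]
tool_rot: [0.002, -3.14, 0.002]
contact_force: [-0.0, 0.2, 0.6]
opening: 0.0853
grip_force: 0.0
t: 1.65
tool_pos: [0.3918, 0.2672, 0.2311]
tool_rot: [0.004, 3.141, 0.001]
contact_force: [-0.2, 0.6, 0.3]
opening: 0.0855
grip_force: 0.0
1.65 [0.39179666 0.26717177 0.2311266 ] [3.69846894e-03 3.14134467e+00 5.12652964e-04]
```

Tracking is precise. On across the bench, taking two more views.

```bash

python3 -m pendant '[[[0,-41,0],[0,0,0],1],[[0,-41,0],[0,0,0],1],[[0,-41,0],[0,0,0],1],[[0,-41,0],[0,0,0],1],[[0,-41,0],[0,0,0],1],[[0,-41,0],[0,0,0],1],[[0,0,0],[0,0,0],1],[[0,0,0],[0,0,0],1]]' | head -2
python3 snap.py w2
python3 -m pendant '[[[0,-41,0],[0,0,0],1],[[0,-41,0],[0,0,0],1],[[0,-41,0],[0,0,0],1],[[0,-41,0],[0,0,0],1],[[0,-41,0],[0,0,0],1],[[0,0,0],[0,0,0],1],[[0,0,0],[0,0,0],1]]' | head -2
python3 snap.py w3
python3 -m pendant '[[[0,-41,0],[0,0,0],1],[[0,-41,0],[0,0,0],1],[[0,-41,0],[0,0,0],1],[[0,-41,0],[0,0,0],1],[[0,0,0],[0,0,0],1],[[0,0,0],[0,0,0],1]]' | head -2
python3 snap.py w4
```

```text
t: 2.37
tool_pos: [0.3926, 0.0218, 0.2315]
2.3667 [0.39259194 0.02178001 0.23151943] [4.16637998e-03 3.14144087e+00 9.04003409e-04]
t: 3.0
tool_pos: [0.3932, -0.1819, 0.231]
3.0 [ 0.39321401 -0.18188029  0.23103353] [ 2.38506659e-03 -3.14072369e+00 -2.32640019e-03]
t: 3.55
tool_pos: [0.3939, -0.3453, 0.2307]
3.55 [ 0.3938927  -0.34525628  0.23070277] [ 4.87659035e-03 -3.14088532e+00 -2.84914042e-03]
```

View pics/w1.png

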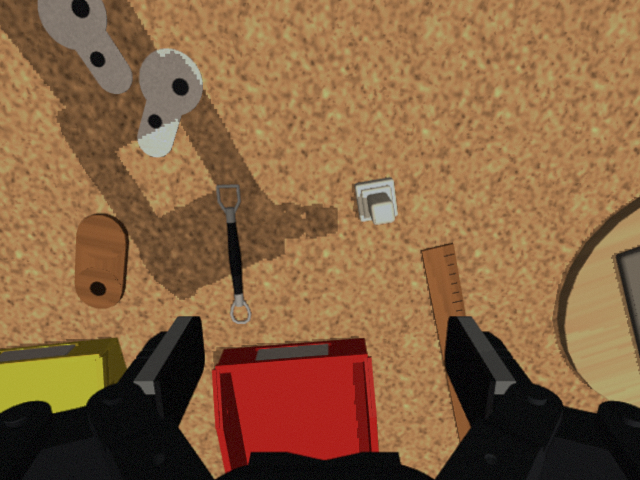

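View pics/w4.png

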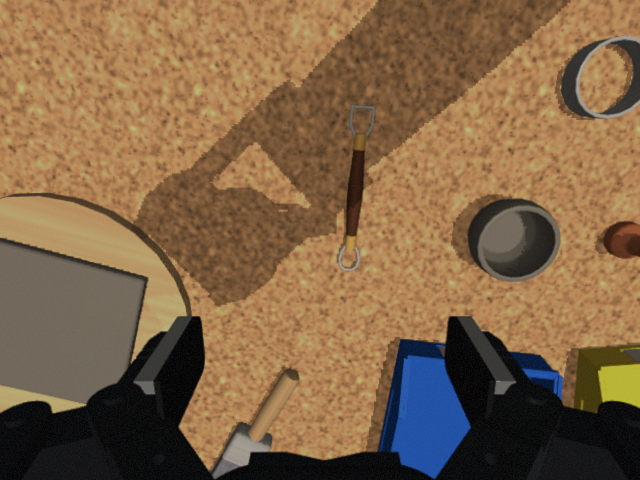

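View pics/w2.png

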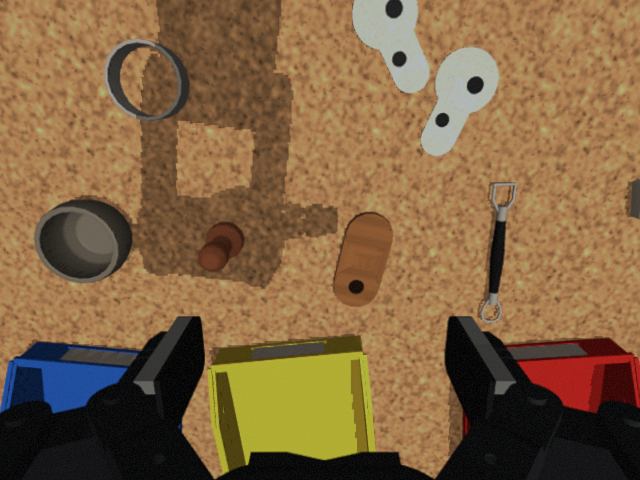

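View pics/w3.png

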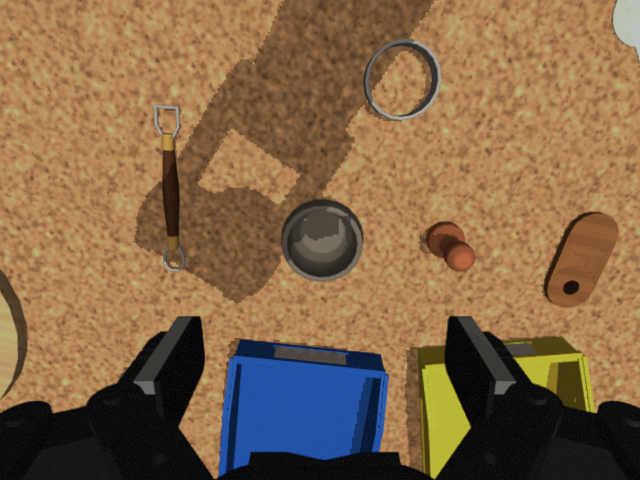

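```bash
python3 - <<'E'
from h import *
np.set_printoptions(precision=4,suppress=True)
M={n:np.load(f'pics/{n}.npy',allow_pickle=True).item() for n in('w1','w2','w3','w4')}
T=lambda n,**k:(lambda r:print(n,r[0],round(r[1]*1e3,1)))(tri([M[a] for a in k],list(k.values())))
T('br-',w4=(362,106),w3=(167,105));T('br+',w4=(348,271),w3=(174,271))
T('brh-',w4=(358,150),w3=(169,151));T('brh+',w4=(351,236),w3=(173,237))
T('bk-',w1=(228,184),w2=(503,182));T('bk+',w1=(241,323),w2=(490,322))
T('hole',w1=(98,289),w2=(356,287),w3=(571,288));T('ribc',w1=(102,261),w2=(363,259),w3=(581,260))
T('knob',w2=(212,261),w3=(461,258));T('foot',w2=(228,240),w3=(446,241));T('pot',w3=(322,240),w4=(514,239),w2=(83,240))
print('rib ends',atz(M['w2'],(371,212),.008),atz(M['w2'],(355,306),.008))
for p in[(369,205),(392,201),(394,221),(374,223)]:print('grip',atz(M['w1'],p,.056))
for p in[(355,186),(394,179),(397,212),(360,220)]:print('foot',atz(M['w1'],p,.014))
E
```

```text
br- [ 0.3185 -0.3139  0.0051] 0.5
br+ [ 0.4664 -0.323   0.0109] 0.3
brh- [ 0.3554 -0.3163  0.0064] 0.3
brh+ [ 0.4329 -0.3208  0.0091] 0.2
bk- [0.3834 0.1805 0.0039] 0.0
bk+ [0.5217 0.1839 0.0082] 0.1
hole [0.4833 0.0514 0.0097] 0.3
ribc [0.4562 0.0578 0.006 ] 0.4
knob [ 0.4366 -0.0707  0.0557] 1.0
foot [ 0.4376 -0.0688  0.005 ] 0.7
pot [ 0.4266 -0.184   0.0351] 0.5
rib ends [0.4095 0.0636 0.008 ] [0.5044 0.0509 0.008 ]
grip [0.39   0.3016 0.056 ]
grip [0.3869 0.3195 0.056 ]
grip [0.4031 0.3218 0.056 ]
grip [0.4047 0.3061 0.056 ]
foot [0.3835 0.2935 0.014 ]
foot [0.3775 0.3272 0.014 ]
foot [0.4071 0.3313 0.014 ]
foot [0.4144 0.2986 0.014 ]
```

```bash

python3 -m pendant '[[[0,26,0],[0,0,0],0.5],[[0,0,0],[0,0,0.065],0.5],[[0,0,41],[0,0,0],0.5],[[0,0,41],[0,0,0],0.5],[[0,0,41],[0,0,0],0.5],[[0,0,41],[0,0,0],0.5],[[0,0,30],[0,0,0],0.5],[[0,0,0],[0,0,0],0.5],[[0,0,0],[0,0,0],0.5]]' 30; python3 snap.py w5
```

```text
t: 4.35
tool_pos: [0.3924, -0.3172, 0.0363]
tool_rot: [-0.095, -3.138, -0.005]
contact_force: [0.8, -0.5, 1.2]
opening: 0.0425
grip_force: 0.0
4.35 [ 0.39238278 -0.3171689   0.03626764] [-0.09501376 -3.13769913 -0.00464052]
```

View pics/w5.png

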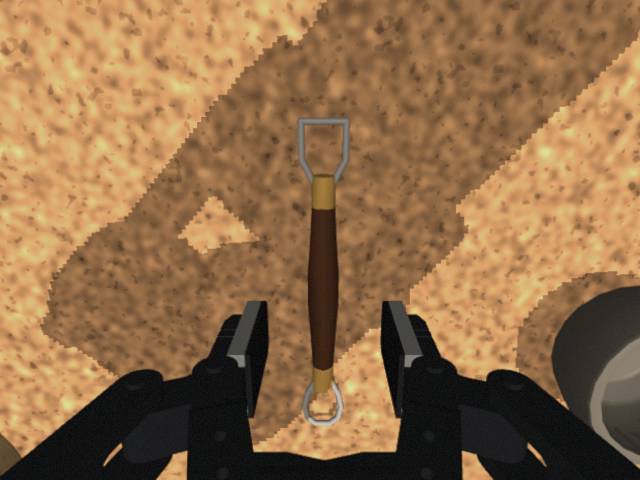

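```bash

python3 -c "
from h import *
m=np.load('pics/w5.npy',allow_pickle=True).item();print(atz(m,(324,119),.007),atz(m,(322,425),.007))"
python3 -m pendant '[[[0,0,20],[0,0,0],0.5],[[0,0,13],[0,0,0],0.5],[[0,0,0],[0,0,0],0.5],[[0,0,0],[0,0,0],0.1],[[0,0,0],[0,0,0],0],[[0,0,0],[0,0,0],0],[[0,0,0],[0,0,0],0],[[0,0,0],[0,0,0],0],[[0,0,0],[0,0,0],0],[[0,0,0],[0,0,0],0]]' 30
```

```text
[ 0.31878835 -0.31332332  0.007     ] [ 0.46853205 -0.3235622   0.007     ]
t: 5.23
tool_pos: [0.3941, -0.3217, 0.0071]
tool_rot: [0.1, 3.137, -0.004]
contact_force: [0.0, 1.6, 7.8]
opening: 0.0128
grip_force: 31.8
```

```bash

python3 -m pendant '[[[0,0,-10],[0,0,0],0],[[0,0,-20],[0,0,0],0],[[0,0,-40],[0,0,0],0],[[0,0,-40],[0,0,0.05],0],[[0,0,-40],[0,0,0],0],[[0,0,0],[0,0,0],0],[[0,0,0],[0,0,0],0]]' 30
python3 -c "
from h import *
m=np.load('pics/w3.npy',allow_pickle=True).item();print(atz(m,(239,340),.035),atz(m,(385,354),.035))
print('y',atz(m,(418,347),.035))
m=np.load('pics/w2.npy',allow_pickle=True).item();print('y',atz(m,(211,347),.035),atz(m,(361,336),.035))
m=np.load('pics/w1.npy',allow_pickle=True).item();print('r',atz(m,(215,349),.035),atz(m,(365,339),.035))
c,s=np.cos(-.118),np.sin(-.118)
print([(.6494+c*-.095-s*y,-.2078-s*.095+c*y) for y in(-.0725,.0725)])"

```

```text
t: 5.82
tool_pos: [0.3941, -0.3221, 0.1592]
tool_rot: [0.178, 3.13, -0.01]
contact_force: [-0.7, 0.7, -0.8]
opening: 0.0129
grip_force: 31.0
[ 0.52521385 -0.26123685  0.035     ] [ 0.54029536 -0.12505648  0.035     ]
y [ 0.53263236 -0.0946414   0.035     ]
y [ 0.53210776 -0.08500933  0.035     ] [0.52112615 0.0548818  0.035     ]
r [0.53335844 0.16403568 0.035     ] [0.52333043 0.30403294 0.035     ]
[(np.float64(0.5465254624092842), np.float64(-0.2686118369686068)), (np.float64(0.5635957834371944), np.float64(-0.12462015616723517))]
```

```bash

python3 -m pendant '[[[-40,19,0],[0,0,0],0],[[-35,19,0],[0,0,0],0],[[-35,19,0],[0,0,0],0],[[-35,19,0],[0,0,0],0],[[-35,19,0],[0,0,0],0],[[-30,19,0],[0,0,0],0],[[-30,0,0],[0,0,0],0],[[0,0,0],[0,0,0],0],[[0,0,0],[0,0,0],0]]' 30
python3 snap.py w6
```

```text
t: 6.57
tool_pos: [0.6412, -0.2341, 0.1518]
tool_rot: [-0.176, -3.133, -0.002]
contact_force: [-0.7, -0.3, 0.0]
opening: 0.0129
grip_force: 31.0
6.5667 [ 0.64124438 -0.23413557  0.1518315 ] [-1.76109341e-01 -3.13277961e+00 -2.10208007e-03]
```

View pics/w6.png

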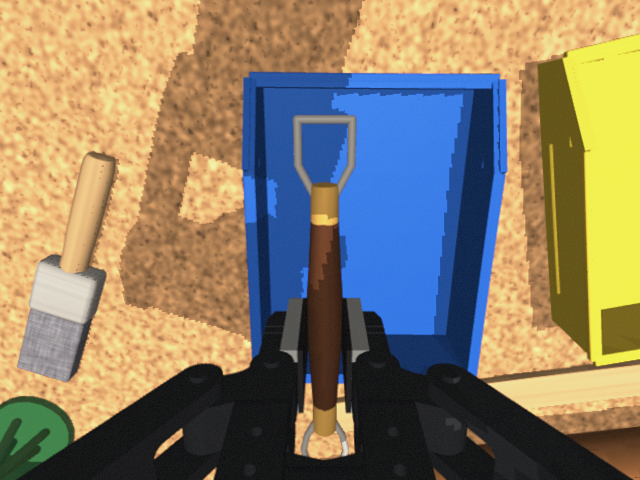

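```bash

python3 -c "
from h import *
m=np.load('pics/w6.npy',allow_pickle=True).item();a,b=atz(m,(248,75),.035),atz(m,(503,76),.035);print(a,b,np.linalg.norm(a-b));print(atz(m,(324,118),.157))
d=(b-a)/np.linalg.norm(b-a);n=np.array([d[1],-d[0],0]);c=(a+b)/2+n*.095;print('bin centre',c,'slot',c-d*.028, np.arctan2(-d[0],d[1]))"

```

```text
[ 0.54255219 -0.26805491  0.035     ] [ 0.56014135 -0.12156622  0.035     ] 0.14754089432876746
[ 0.56613665 -0.22641887  0.157     ]
bin centre [ 0.64566927 -0.20613603  0.035     ] slot [ 0.64233124 -0.23393635  0.035     ] -0.11949969349340367
```

```bash

python3 -m pendant '[[[0,0,35],[0,0,0],0],[[0,0,35],[0,0,0],0],[[0,0,35],[0,0,0],0],[[0,0,20],[0,0,0],0],[[0,0,8],[0,0,0],0],[[0,0,0],[0,0,0],0],[[0,0,0],[0,0,0],0]]' 30
python3 -m pendant '[[[0,0,3],[0,0,0],0],[[0,0,0],[0,0,0],0],[[0,0,0],[0,0,0],0]]'
```

```text
t: 7.2
tool_pos: [0.6411, -0.2356, 0.0222]
tool_rot: [0.18, 3.136, -0.001]
contact_force: [-0.4, 0.5, 0.6]
opening: 0.0132
grip_force: 31.0
t: 7.45
tool_pos: [0.6424, -0.2356, 0.0203]
tool_rot: [0.179, 3.134, -0.002]
contact_force: [-0.4, 0.1, -0.1]
opening: 0.0127
grip_force: 31.0
```

```bash
for i in 1; do
python3 -m pendant '[[[0,0,3],[0,0,0],0],[[0,0,1],[0,0,0],0],[[0,0,0],[0,0,0],0],[[0,0,0],[0,0,0],0]]'|grep -E "pos|cont"
python3 -m pendant '[[[0,0,2],[0,0,0],0],[[0,0,0],[0,0,0],0],[[0,0,0],[0,0,0],0]]'|grep -E "pos|cont"
python3 -m pendant '[[[0,0,2],[0,0,0],0],[[0,0,0],[0,0,0],0],[[0,0,0],[0,0,0],0]]'|grep -E "pos|cont"; done
```

```text
tool_pos: [0.6413, -0.2349, 0.0141]
contact_force: [0.2, -0.1, -0.4]
tool_pos: [0.6412, -0.235, 0.012]
contact_force: [-0.4, 0.4, -0.3]
tool_pos: [0.6417, -0.2352, 0.0112]
contact_force: [-2.3, 0.8, 4.7]
```

```bash

python3 -m pendant '[[[0,0,0],[0,0,0],0.38],[[0,0,0],[0,0,0],0.38],[[0,0,0],[0,0,0],0.38],[[0,0,0],[0,0,0],0.38],[[0,0,-10],[0,0,0],0.38],[[0,0,-30],[0,0,0],0.38],[[0,0,-40],[0,0,0],0.38],[[0,0,-40],[0,0,0],0.38],[[0,0,-25],[0,0,-0.07],0.38],[[0,0,0],[0,0,-0.07],0.38],[[0,0,0],[0,0,0],0.38]]'
python3 -m pendant '[[[15,35,0],[0,0,0],0.45],[[15,35,0],[0,0,0],0.45],[[15,35,0],[0,0,0],0.45],[[15,35,0],[0,0,0],0.45],[[15,35,0],[0,0,0],0.45],[[15,35,0],[0,0,0],0.45],[[15,35,0],[0,0,0],0.45],[[15,35,0],[0,0,0],0.45],[[15,35,0],[0,0,0],0.45],[[15,35,0],[0,0,0],0.45],[[15,35,0],[0,0,0],0.45],[[13,36,0],[0,0,0],0.45]]'
python3 -m pendant '[[[0,0,0],[0,0,0],0.45],[[0,0,0],[0,0,0],0.45]]'
python3 - <<'E'
import subprocess
from h import *
cv2.imwrite('pics/top1.png',optics.get_image('top')[:,:,::-1])
E
python3 snap.py w7
```

```text
t: 9.2
tool_pos: [0.6429, -0.2361, 0.1593]
tool_rot: [-0.043, 3.136, -0.005]
contact_force: [-0.4, 0.2, -1.1]
opening: 0.0327
grip_force: 0.0
t: 10.2
tool_pos: [0.4502, 0.1821, 0.1537]
tool_rot: [0.037, -3.139, 0.001]
contact_force: [0.6, -0.7, 0.2]
opening: 0.0381
grip_force: 0.0
t: 10.37
tool_pos: [0.4508, 0.1822, 0.1539]
tool_rot: [0.045, -3.139, 0.002]
contact_force: [0.5, -0.2, -0.2]
opening: 0.0389
grip_force: 0.0
10.4167 [0.45158016 0.18111961 0.15409063] [ 4.18869772e-02 -3.13949117e+00  1.79940438e-03]
```

```bash
python3 -c "
import cv2,numpy as np
a=cv2.imread('pics/w7.png')[:,200:440];b=cv2.imread('pics/top1.png')[115:240,375:480];cv2.imwrite('pics/m1.png',np.hstack([a,cv2.resize(b,(403,480),interpolation=2)]))"
```

```text
(no output)
```

View pics/m1.png

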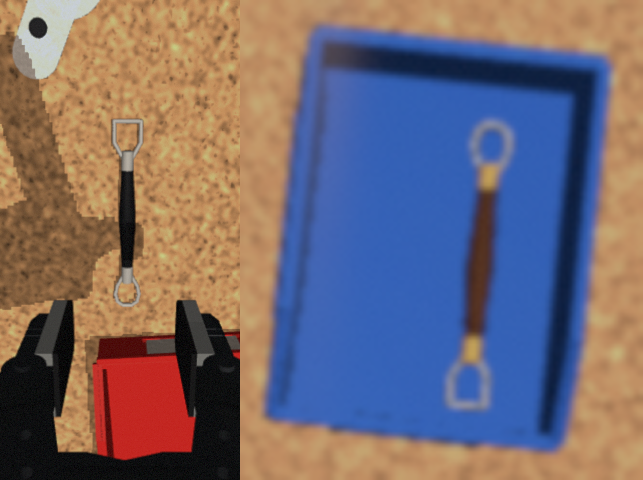

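```bash

python3 -c "
from h import *
m=np.load('pics/w7.npy',allow_pickle=True).item();print(atz(m,(327,119),.006),atz(m,(327,306),.006))"
python3 -m pendant '[[[-2,0,40],[0,0,0],0.45],[[0,0,40],[0,0,0],0.45],[[0,0,40],[0,0,0],0.45],[[0,0,20],[0,0,0],0.45],[[0,0,8],[0,0,0],0.45],[[0,0,0],[0,0,0],0.45],[[0,0,0],[0,0,0],0.45]]' 30
```

```text
[0.38332671 0.18042136 0.006     ] [0.52315933 0.18433758 0.006     ]
t: 11.05
tool_pos: [0.4555, 0.1805, 0.008]
tool_rot: [-0.038, 3.141, 0.0]
contact_force: [0.5, 1.0, 0.3]
opening: 0.0386
grip_force: 0.0
```

```bash

python3 -m pendant '[[[0,1,3],[0,0,0],0.45],[[0,0,0],[0,0,0],0.1],[[0,0,0],[0,0,0],0],[[0,0,0],[0,0,0],0],[[0,0,0],[0,0,0],0],[[0,0,0],[0,0,0],0],[[0,0,0],[0,0,0],0]]' 30
python3 -m pendant '[[[0,0,-10],[0,0,0],0],[[0,0,-20],[0,0,0],0],[[0,0,-40],[0,0,0],0],[[0,0,-40],[0,0,0],0],[[0,0,-40],[0,0,0],0],[[0,0,0],[0,0,0.07],0],[[0,0,0],[0,0,0.068],0],[[0,0,0],[0,0,0],0]]'; python3 snap.py w8
```

```text
t: 11.63
tool_pos: [0.4557, 0.1825, 0.0059]
tool_rot: [-0.041, 3.139, 0.001]
contact_force: [-0.3, -0.5, 6.5]
opening: 0.011
grip_force: 31.8
t: 12.3
tool_pos: [0.4546, 0.1824, 0.1558]
tool_rot: [0.177, 3.135, 0.001]
contact_force: [-1.1, -0.3, -0.0]
opening: 0.011
grip_force: 31.0
12.3 [0.45462988 0.18239118 0.15582776] [1.76728704e-01 3.13453464e+00 1.06423274e-03]
```

```bash

python3 -m pendant '[[[-21,-30,0],[0,0,0],0],[[-21,-30,0],[0,0,0],0],[[-21,-30,0],[0,0,0],0],[[-21,-30,0],[0,0,0],0],[[-21,-30,0],[0,0,0],0],[[-21,-30,0],[0,0,0],0],[[-21,-30,0],[0,0,0],0],[[-21,-30,0],[0,0,0],0],[[-21,-30,0],[0,0,0],0],[[-21,-30,0],[0,0,0],0],[[-21,-31,0],[0,0,0],0],[[-3,-4,0],[0,0,0],0]]'
python3 -m pendant '[[[0,0,0],[0,0,0],0],[[0,0,0],[0,0,0],0],[[0,0,0],[0,0,0],0]]'; python3 snap.py w9
```

```text
t: 13.35
tool_pos: [0.6505, -0.1818, 0.153]
tool_rot: [-0.179, -3.136, 0.003]
contact_force: [-0.1, 0.5, -0.1]
opening: 0.011
grip_force: 31.0
t: 13.6
tool_pos: [0.6487, -0.1754, 0.1535]
tool_rot: [-0.173, -3.135, -0.001]
contact_force: [-0.5, -0.1, -1.1]
opening: 0.0111
grip_force: 31.0
13.6 [ 0.64870941 -0.17535558  0.1535303 ] [-1.72826181e-01 -3.13508562e+00 -1.46014942e-03]
```

View pics/w9.png

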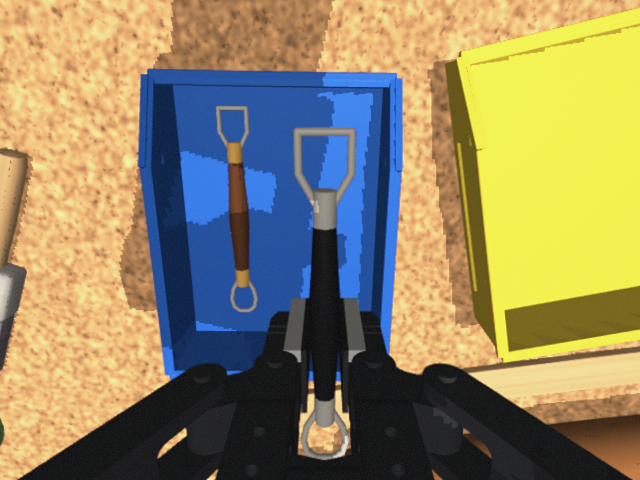

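```bash

python3 -m pendant '[[[0,0,35],[0,0,0],0],[[0,0,35],[0,0,0],0],[[0,0,35],[0,0,0],0],[[0,0,20],[0,0,0],0],[[0,0,12],[0,0,0],0],[[0,0,0],[0,0,0],0],[[0,0,0],[0,0,0],0]]'|grep -E "pos|cont"
python3 -m pendant '[[[0,0,2],[0,0,0],0],[[0,0,0],[0,0,0],0],[[0,0,0],[0,0,0],0]]'|grep -E "pos|cont"
python3 -m pendant '[[[0,0,2],[0,0,0],0],[[0,0,0],[0,0,0],0],[[0,0,0],[0,0,0],0]]'|grep -E "pos|cont"
```

```text
tool_pos: [0.6497, -0.1761, 0.0178]
contact_force: [1.0, -0.8, -0.9]
tool_pos: [0.6509, -0.1773, 0.0175]
contact_force: [-0.9, -0.1, -0.0]
tool_pos: [0.6496, -0.1769, 0.0135]
contact_force: [0.3, 1.1, 0.2]
```

```bash

python3 -m pendant '[[[0,0,2],[0,0,0],0],[[0,0,0],[0,0,0],0],[[0,0,0],[0,0,0],0]]'|grep -E "pos|cont"
python3 -m pendant '[[[0,0,1],[0,0,0],0],[[0,0,0],[0,0,0],0],[[0,0,0],[0,0,0],0]]'|grep -E "pos|cont"
```

```text
tool_pos: [0.6494, -0.1768, 0.011]
contact_force: [-0.6, 1.2, -0.5]
tool_pos: [0.6495, -0.1768, 0.0102]
contact_force: [-0.8, 0.6, -0.2]
```

```bash

python3 -m pendant '[[[0,0,1],[0,0,0],0],[[0,0,0],[0,0,0],0],[[0,0,0],[0,0,0],0]]'|grep -E "pos|cont"
python3 -m pendant '[[[0,0,1],[0,0,0],0],[[0,0,0],[0,0,0],0],[[0,0,0],[0,0,0],0]]'|grep -E "pos|cont"
```

```text
tool_pos: [0.6497, -0.1769, 0.01]
contact_force: [-2.6, 1.1, 4.6]
tool_pos: [0.6497, -0.1769, 0.0099]
contact_force: [-4.9, 1.3, 9.4]
```

```bash

python3 -m pendant '[[[0,0,-1],[0,0,0],0.38],[[0,0,0],[0,0,0],0.38],[[0,0,0],[0,0,0],0.38],[[0,0,0],[0,0,0],0.38],[[0,0,-10],[0,0,0],0.38],[[0,0,-30],[0,0,0],0.38],[[0,0,-40],[0,0,0],0.38],[[0,0,-40],[0,0,0],0.38],[[0,0,-25],[0,0,0.037],0.38],[[0,0,0],[0,0,0],0.38]]'
python3 -m pendant '[[[28,25,0],[0,0,0],0.64],[[28,25,0],[0,0,0],0.64],[[28,25,0],[0,0,0],0.64],[[28,25,0],[0,0,0],0.64],[[28,25,0],[0,0,0],0.64],[[28,25,0],[0,0,0],0.64],[[28,25,0],[0,0,0],0.64],[[29,28,0],[0,0,0],0.64],[[0,0,0],[0,0,0],0.64],[[0,0,0],[0,0,0],0.64],[[0,0,0],[0,0,0],0.64]]'
python3 - <<'E'
from h import *
cv2.imwrite('pics/top2.png',optics.get_image('top')[:,:,::-1])
E
python3 snap.py w10
python3 - <<'E'
from h import *
# segment rib by colour in wrist view: darker reddish brown than the cork
im=cv2.GaussianBlur(cv2.imread('pics/w10.png'),(0,0),2)[:330,150:480]
hsv=cv2.cvtColor(im,cv2.COLOR_BGR2HSV);print(hsv[200:260:20,150:200:15])
a=cv2.imread('pics/w10.png')[60:420,150:490];b=cv2.imread('pics/top2.png')[115:240,375:480]
cv2.imwrite('pics/m2.png',np.hstack([cv2.resize(a,None,fx=1.3,fy=1.3),cv2.resize(b,(340,468))]))
E
```

```text
t: 16.57
tool_pos: [0.6538, -0.1781, 0.1635]
tool_rot: [0.234, 3.119, -0.006]
contact_force: [0.3, -0.5, 0.3]
opening: 0.0328
grip_force: 0.0
t: 17.48
tool_pos: [0.4572, 0.0574, 0.1542]
tool_rot: [0.232, 3.132, -0.0]
contact_force: [-0.8, 0.1, 0.0]
opening: 0.0545
grip_force: 0.0
17.5333 [0.4575671  0.05695876 0.15432188] [ 2.33873551e-01  3.13244606e+00 -2.42058884e-04]
[[[ 13 163 149]
  [ 13 163 155]
  [ 13 162 153]
  [ 13 162 145]]

 [[ 13 164 151]
  [ 13 162 153]
  [ 13 162 145]
  [ 13 162 143]]

 [[ 13 165  96]
  [ 13 165  94]
  [ 13 165  94]
  [ 13 163  94]]]
```

View pics/m2.png

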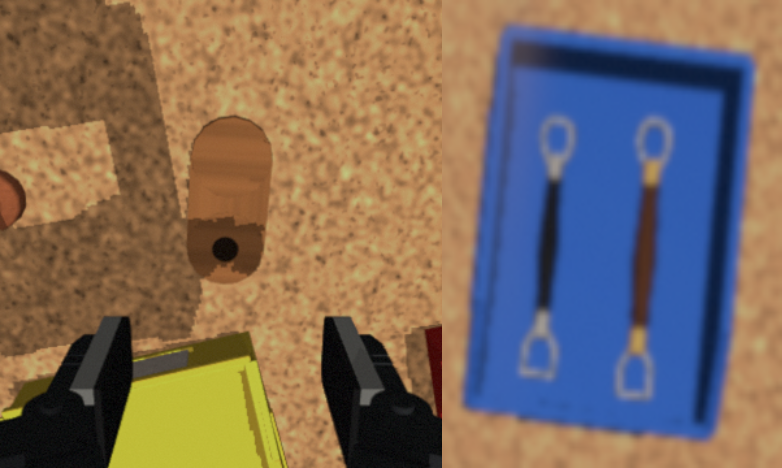

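```bash
python3 - <<'E'
from h import *
m=np.load('pics/w10.npy',allow_pickle=True).item()
p=lambda x,y:atz(m,(150+x/1.3,60+y/1.3),.008)
h=p(225,249);l1,l2=p(191,150),p(187,240);r1,r2=p(272,160),p(266,240);e1,e2=p(231,115),p(224,283)
for a,b in((l1,l2),(r1,r2),(e1,e2)): d=b-a;print(a,b,np.linalg.norm(d),np.arctan2(d[1],d[0]))
print(h)
E
```

```text
[0.42477581 0.04184755 0.008     ] [0.47484013 0.03092936 0.008     ] 0.05124103452342006 -0.2147212603846147
[0.43662177 0.08407941 0.008     ] [0.48150144 0.07510227 0.008     ] 0.045768693717077376 -0.19742123787339422
[0.40973775 0.0657351  0.008     ] [0.50414087 0.04762793 0.008     ] 0.09612397261087556 -0.18950525872671758
[0.48341241 0.05136264 0.008     ]
```

```bash

python3 -m pendant '[[[0,0,0],[0,0,0.05],0.64],[[0,0,40],[0,0,0],0.62],[[0,0,40],[0,0,0],0.62],[[0,0,40],[0,0,0],0.62],[[0,0,20],[0,0,0],0.62],[[0,0,9],[0,0,0],0.62],[[0,0,0],[0,0,0],0.62],[[0,0,0],[0,0,0],0.62]]' 30
python3 -m pendant '[[[0,0,2],[0,0,0],0.62],[[0,0,0],[0,0,0],0.62],[[0,0,0],[0,0,0],0.62]]'|grep -E "pos|cont"
python3 -m pendant '[[[0,0,2],[0,0,0],0.62],[[0,0,0],[0,0,0],0.62],[[0,0,0],[0,0,0],0.62]]'|grep -E "pos|cont"
```

```text
t: 18.25
tool_pos: [0.4582, 0.0568, 0.006]
tool_rot: [0.313, 3.125, 0.0]
contact_force: [0.6, -0.4, 0.3]
opening: 0.0529
grip_force: 0.0
tool_pos: [0.4586, 0.0572, 0.005]
contact_force: [0.3, 0.6, 0.9]
tool_pos: [0.4572, 0.0574, 0.0015]
contact_force: [0.3, 0.2, -0.2]
```

```bash

python3 -m pendant '[[[0,0,2],[0,0,0],0.62],[[0,0,0],[0,0,0],0.62],[[0,0,0],[0,0,0],0.62]]'|grep -E "pos|cont"
python3 -m pendant '[[[0,0,2],[0,0,0],0.62],[[0,0,0],[0,0,0],0.62],[[0,0,0],[0,0,0],0.62]]'|grep -E "pos|cont"
```

```text
tool_pos: [0.4569, 0.0573, -0.0009]
contact_force: [-0.3, 0.0, -0.4]
tool_pos: [0.457, 0.0573, -0.0029]
contact_force: [-0.1, -0.3, 0.2]
```

```bash

python3 -m pendant '[[[0,0,0],[0,0,0],0.45],[[0,0,0],[0,0,0],0.4],[[0,0,0],[0,0,0],0.4],[[0,0,0],[0,0,0],0.4],[[0,0,0],[0,0,0],0.4],[[0,0,0],[0,0,0],0.4]]' 25
```

```text
t: 19.75
tool_pos: [0.4581, 0.0573, -0.0018]
tool_rot: [0.312, 3.124, 0.0]
contact_force: [-0.3, 0.5, 6.8]
opening: 0.0425
grip_force: 28.5
```

```bash

python3 -m pendant '[[[0,0,-8],[0,0,0],0.4],[[0,0,-20],[0,0,0],0.4],[[0,0,-40],[0,0,0],0.4],[[0,0,-40],[0,0,0],0.4],[[0,0,-40],[0,0,0],0.4],[[0,0,-5],[0,0,-0.097],0.4],[[0,0,0],[0,0,-0.097],0.4],[[0,0,0],[0,0,-0.097],0.4],[[0,0,0],[0,0,0],0.4]]'
python3 -m pendant '[[[-28,24,0],[0,0,0],0.4],[[-28,24,0],[0,0,0],0.4],[[-28,24,0],[0,0,0],0.4],[[-28,24,0],[0,0,0],0.4],[[-29,24,0],[0,0,0],0.4],[[-29,24,0],[0,0,0],0.4],[[-30,23,0],[0,0,0],0.4],[[0,0,0],[0,0,0],0.4],[[0,0,0],[0,0,0],0.4],[[0,0,0],[0,0,0],0.4]]'; python3 snap.py w11
python3 - <<'E'
from h import *
im=cv2.imread('pics/w11.png').astype(int)
r=(im[:,:,2]>100)&(im[:,:,1]<60)&(im[:,:,0]<60)
ys,xs=np.nonzero(r[:330]);print(xs.min(),xs.max(),ys.min())
for y in range(60,200,10):
    x=np.nonzero(r[y])[0]; print(y,(x.min(),x.max(),len(x)) if len(x) else None)
E
```

```text
t: 20.5
tool_pos: [0.4567, 0.0573, 0.1504]
tool_rot: [0.147, -3.138, -0.0]
contact_force: [1.0, -0.2, -1.5]
opening: 0.0433
grip_force: 25.7
t: 21.33
tool_pos: [0.6401, 0.2418, 0.1491]
tool_rot: [0.143, -3.136, 0.001]
contact_force: [0.4, 0.8, -0.4]
opening: 0.0433
grip_force: 25.7
21.3333 [0.64010522 0.241796   0.14912525] [ 1.42845636e-01 -3.13592805e+00  1.13375843e-03]
195 461 72
60 None
70 None
80 (np.int64(196), np.int64(459), 126)
90 (np.int64(196), np.int64(459), 228)
100 (np.int64(196), np.int64(459), 86)
110 (np.int64(195), np.int64(459), 109)
120 (np.int64(196), np.int64(460), 122)
130 (np.int64(195), np.int64(460), 137)
140 (np.int64(195), np.int64(460), 161)
150 (np.int64(195), np.int64(460), 189)
160 (np.int64(195), np.int64(460), 199)
170 (np.int64(195), np.int64(460), 210)
180 (np.int64(197), np.int64(459), 218)
190 (np.int64(198), np.int64(458), 220)
```

```bash

python3 -m pendant '[[[0,0,35],[0,0,0],0.4],[[0,0,35],[0,0,0],0.4],[[0,0,35],[0,0,0],0.4],[[0,0,25],[0,0,0],0.4],[[0,0,9],[0,0,0],0.4],[[0,0,0],[0,0,0],0.4],[[0,0,0],[0,0,0],0.4]]'|grep -E "pos|cont"
python3 -m pendant '[[[0,0,3],[0,0,0],0.4],[[0,0,0],[0,0,0],0.4],[[0,0,0],[0,0,0],0.4]]'|grep -E "pos|cont"
python3 -m pendant '[[[0,0,2],[0,0,0],0.4],[[0,0,0],[0,0,0],0.4],[[0,0,0],[0,0,0],0.4]]'|grep -E "pos|cont"
python3 -m pendant '[[[0,0,1],[0,0,0],0.4],[[0,0,0],[0,0,0],0.4],[[0,0,0],[0,0,0],0.4]]'|grep -E "pos|cont"
```

```text
tool_pos: [0.6412, 0.2416, 0.0126]
contact_force: [0.0, 0.5, -0.1]
tool_pos: [0.6423, 0.2423, 0.0106]
contact_force: [0.2, 0.3, 0.0]
tool_pos: [0.6409, 0.2421, 0.0065]
contact_force: [1.0, 0.5, -0.3]
tool_pos: [0.6408, 0.242, 0.0051]
contact_force: [0.0, -0.0, -0.4]
```

```bash

python3 -m pendant '[[[0,0,2],[0,0,0],0.4],[[0,0,0],[0,0,0],0.4],[[0,0,0],[0,0,0],0.4]]'|grep -E "pos|cont"
python3 -m pendant '[[[0,0,1],[0,0,0],0.4],[[0,0,0],[0,0,0],0.4],[[0,0,0],[0,0,0],0.4]]'|grep -E "pos|cont"
```

```text
tool_pos: [0.6407, 0.242, 0.003]
contact_force: [-0.3, -0.2, -0.5]
tool_pos: [0.6409, 0.242, 0.0023]
contact_force: [0.2, 0.5, 0.2]
```

```bash

python3 -m pendant '[[[0,0,1],[0,0,0],0.4],[[0,0,0],[0,0,0],0.4],[[0,0,0],[0,0,0],0.4]]'|grep -E "pos|cont"
python3 -m pendant '[[[0,0,1],[0,0,0],0.4],[[0,0,0],[0,0,0],0.4],[[0,0,0],[0,0,0],0.4]]'|grep -E "pos|cont"
```

```text
tool_pos: [0.641, 0.2421, 0.0022]
contact_force: [-2.7, -0.1, 5.3]
tool_pos: [0.641, 0.242, 0.0022]
contact_force: [-5.9, -0.7, 10.3]
```

```bash

python3 -m pendant '[[[0,0,-1],[0,0,0],0.65],[[0,0,0],[0,0,0],0.65],[[0,0,0],[0,0,0],0.65],[[0,0,0],[0,0,0],0.65],[[0,0,-10],[0,0,0],0.65],[[0,0,-30],[0,0,0],0.65],[[0,0,-40],[0,0,0],0.65],[[0,0,-40],[0,0,0],0.65],[[0,0,-35],[0,0,0],0.65],[[0,0,0],[0,0,0],0.65]]'
python3 -m pendant '[[[23,-29,0],[0,0,0],0.65],[[23,-29,0],[0,0,0],0.65],[[23,-29,0],[0,0,0],0.65],[[23,-29,0],[0,0,0],0.65],[[23,-29,0],[0,0,0],0.65],[[23,-29,0],[0,0,0],0.65],[[23,-29,0],[0,0,0],0.65],[[23,-29,0],[0,0,0],0.65],[[23,-29,0],[0,0,0],0.65],[[23,-31,0],[0,0,0],0.65],[[0,0,0],[0,0,0],0.65],[[0,0,0],[0,0,0],0.65]]'
python3 - <<'E'
from h import *
cv2.imwrite('pics/top3.png',optics.get_image('top')[:,:,::-1])
E
python3 snap.py w12
python3 - <<'E'
from h import *
im=cv2.imread('pics/w12.png');hsv=cv2.cvtColor(im,cv2.COLOR_BGR2HSV)
k=((hsv[:,:,0]<9)&(hsv[:,:,1]>120)).astype(np.uint8)
n,l,s,c=cv2.connectedComponentsWithStats(cv2.morphologyEx(k,cv2.MORPH_OPEN,np.ones((3,3))))
for i in range(1,n):
    if s[i,4]>150: print(s[i],c[i])
E
```

```text
t: 24.55
tool_pos: [0.646, 0.2434, 0.1682]
tool_rot: [-0.144, 3.121, 0.006]
contact_force: [1.4, -0.1, 0.9]
opening: 0.0557
grip_force: 0.0
t: 25.55
tool_pos: [0.4383, -0.0713, 0.1568]
tool_rot: [-0.138, 3.137, -0.0]
contact_force: [1.0, 0.3, -1.0]
opening: 0.0553
grip_force: 0.0
25.6 [ 0.43882603 -0.07036178  0.15680254] [-1.41751033e-01  3.13703518e+00  5.19480048e-05]
[ 594  373   46   79 1910] [623.99947644 406.46649215]
[587 384  14  29 199] [593.71859296 398.09547739]
```

```bash
python3 - <<'E'
from h import *
np.set_printoptions(precision=4,suppress=True)
im=cv2.imread('pics/w12.png');lab=cv2.cvtColor(cv2.GaussianBlur(im,(0,0),1),cv2.COLOR_BGR2LAB)
m=np.load('pics/w12.npy',allow_pickle=True).item()
P=proj(m,[[.438,-.07,.006],[.438,-.07,.049],[.438,-.07,.06]]);print(P)
for p in P: x,y=p.astype(int);print(lab[y,x])
k=(lab[:,:,1].astype(int)>lab[int(P[2][1]),int(P[2][0]),1]-7).astype(np.uint8)
n,l,s,c=cv2.connectedComponentsWithStats(cv2.morphologyEx(k,cv2.MORPH_OPEN,np.ones((3,3))))
for i in range(1,n):
    if s[i,4]>150: print(s[i],c[i])
# expected silhouette
a=np.linspace(0,2*np.pi,60);rings=[(.017,0),(.017,.012),(.012,.044),(.012,.054)]
Q=np.vstack([proj(m,np.c_[.438+r*np.cos(a),-.07+r*np.sin(a),np.full(60,z)]) for r,z in rings]);print(Q.min(0),Q.max(0))
E
```

```text
[[325.5463 214.4597]
 [325.7231 232.5965]
 [325.7775 238.171 ]]
[ 61 143 147]
[135 157 164]
[ 90 149 154]
[ 302  191   47   58 1926] [325.3479 218.7752]
[  39  343   63   58 1331] [ 76.4282 367.1465]
[107 359  14  14 158] [113.3861 365.4367]
[128 363  37  22 556] [144.8651 373.018 ]
[ 585  373   55   79 3112] [616.9126 404.3262]
[138 458  31  22 488] [155.2746 469.7992]
[301.7996 189.7836] [349.3328 253.183 ]
```

```bash

python3 -m pendant '[[[0,0,40],[0,0,0],0.65],[[0,0,40],[0,0,0],0.65],[[0,0,30],[0,0,0],0.65],[[0,0,11],[0,0,0],0.65],[[0,0,0],[0,0,0],0.65],[[0,0,0],[0,0,0],0.65]]' 30
python3 -m pendant '[[[0,0,0],[0,0,0],0.35],[[0,0,0],[0,0,0],0.2],[[0,0,0],[0,0,0],0.1],[[0,0,0],[0,0,0],0.1],[[0,0,0],[0,0,0],0.1],[[0,0,0],[0,0,0],0.1],[[0,0,0],[0,0,0],0.1]]' 30
```

```text
t: 26.15
tool_pos: [0.4395, -0.0693, 0.0359]
tool_rot: [0.147, -3.138, -0.0]
contact_force: [0.6, 1.0, 0.0]
opening: 0.0556
grip_force: 0.0
t: 26.73
tool_pos: [0.4407, -0.0704, 0.0377]
tool_rot: [-0.144, 3.134, -0.002]
contact_force: [0.1, 1.1, 6.5]
opening: 0.0225
grip_force: 29.4
```

```bash

python3 -m pendant '[[[0,0,-10],[0,0,0],0.1],[[0,0,-30],[0,0,0],0.1],[[0,0,-40],[0,0,0],0.1],[[0,0,-40],[0,0,0],0.1],[[0,0,0],[0,0,0],0.1],[[-20,8,0],[0,0,0],0.1],[[-39,8,0],[0,0,0],0.1],[[-39,8,0],[0,0,0],0.1],[[-39,8,0],[0,0,0],0.1],[[-39,8,0],[0,0,0],0.1],[[-39,6,0],[0,0,0],0.1],[[-22,8,0],[0,0,0],0.1]]'
python3 -m pendant '[[[0,0,0],[0,0,0],0.1],[[0,0,0],[0,0,0],0.1],[[0,0,0],[0,0,0],0.1]]'; python3 snap.py w13
python3 - <<'E'
from h import *
im=cv2.imread('pics/w13.png').astype(int)
r=(im[:,:,2]>90)&(im[:,:,1]>90)&(im[:,:,0]<70)&(abs(im[:,:,2]-im[:,:,1])<40)
for y in range(50,240,15):
    x=np.nonzero(r[y])[0]; print(y,(x.min(),x.max(),len(x)) if len(x) else None)
m=np.load('pics/w13.npy',allow_pickle=True).item()
c,s=np.cos(.1),np.sin(.1)
print(proj(m,[[.642+c*x-s*y,-.006+s*x+c*y,z] for x,y,z in((-.095,-.0725,.035),(-.095,.0725,.035),(0,-.0725,.055),(0,.0725,.055))]))
E
```

```text
t: 27.73
tool_pos: [0.6729, 0.0061, 0.1557]
tool_rot: [-0.145, 3.136, -0.001]
contact_force: [0.4, -0.5, -0.2]
opening: 0.0225
grip_force: 29.6
t: 27.98
tool_pos: [0.6691, 0.0054, 0.1553]
tool_rot: [0.145, -3.137, 0.0]
contact_force: [0.3, -0.2, -0.4]
opening: 0.0223
grip_force: 29.6
27.9833 [0.66910269 0.00541651 0.1552693 ] [ 1.44653752e-01 -3.13733263e+00  3.77229118e-04]
50 (np.int64(140), np.int64(444), 260)
65 (np.int64(138), np.int64(601), 254)
80 (np.int64(137), np.int64(578), 258)
95 (np.int64(136), np.int64(574), 262)
110 (np.int64(157), np.int64(569), 258)
125 (np.int64(134), np.int64(567), 251)
140 (np.int64(135), np.int64(559), 244)
155 (np.int64(135), np.int64(563), 250)
170 (np.int64(131), np.int64(561), 252)
185 (np.int64(130), np.int64(551), 243)
200 (np.int64(134), np.int64(553), 253)
215 (np.int64(131), np.int64(552), 232)
230 (np.int64(126), np.int64(550), 249)
[[178.95557334  20.25624096]
 [436.88247072  18.04438707]
 [187.75910124 194.10125354]
 [432.47672139 192.11078221]]
```

```bash

python3 -m pendant '[[[0,-4,35],[0,0,0],0.1],[[0,-4,35],[0,0,0],0.1],[[0,0,25],[0,0,0],0.1],[[0,0,13],[0,0,0],0.1],[[0,0,2],[0,0,0],0.1],[[0,0,0],[0,0,0],0.1],[[0,0,0],[0,0,0],0.1]]'|grep -E "pos|cont"
python3 -m pendant '[[[0,0,2],[0,0,0],0.1],[[0,0,0],[0,0,0],0.1],[[0,0,0],[0,0,0],0.1]]'|grep -E "pos|cont"
python3 -m pendant '[[[0,0,1],[0,0,0],0.1],[[0,0,0],[0,0,0],0.1],[[0,0,0],[0,0,0],0.1]]'|grep -E "pos|cont"
python3 -m pendant '[[[0,0,1],[0,0,0],0.1],[[0,0,0],[0,0,0],0.1],[[0,0,0],[0,0,0],0.1]]'|grep -E "pos|cont"
```

```text
tool_pos: [0.6717, -0.0026, 0.0476]
contact_force: [0.7, -0.8, -0.2]
tool_pos: [0.6712, -0.0023, 0.0446]
contact_force: [-0.8, -0.4, -0.5]
tool_pos: [0.6705, -0.0023, 0.0423]
contact_force: [-0.2, -0.2, 0.3]
tool_pos: [0.6709, -0.0023, 0.0416]
contact_force: [-0.1, -0.1, 0.8]
```

```bash

python3 -m pendant '[[[0,0,1],[0,0,0],0.1],[[0,0,0],[0,0,0],0.1],[[0,0,0],[0,0,0],0.1]]'|grep -E "pos|cont"
python3 -m pendant '[[[0,0,0],[0,0,0],0.1],[[0,0,0],[0,0,0],0.1]]'|grep -E "pos|cont"
```

```text
tool_pos: [0.6711, -0.0023, 0.0416]
contact_force: [-1.3, 0.0, 4.5]
tool_pos: [0.6711, -0.0023, 0.0416]
contact_force: [-1.6, 0.2, 4.7]
```

```bash

python3 -m pendant '[[[0,0,0],[0,0,0],0.3],[[0,0,0],[0,0,0],0.5],[[0,0,0],[0,0,0],0.5],[[0,0,0],[0,0,0],0.5],[[0,0,0],[0,0,0],0.5],[[0,0,-10],[0,0,0],0.5],[[0,0,-30],[0,0,0],0.5],[[0,0,-40],[0,0,0],0.5],[[0,0,-35],[0,0,-0.073],0.5],[[0,0,0],[0,0,0],0.5],[[0,0,0],[0,0,0],0.5]]'
python3 -m pendant '[[[20,32,0],[0,0,0],0.5],[[20,32,0],[0,0,0],0.5],[[20,32,0],[0,0,0],0.5],[[20,32,0],[0,0,0],0.5],[[20,32,0],[0,0,0],0.5],[[20,32,0],[0,0,0],0.5],[[20,32,0],[0,0,0],0.5],[[20,32,0],[0,0,0],0.5],[[20,32,0],[0,0,0],0.5],[[20,32,0],[0,0,0],0.5],[[20,35,0],[0,0,0],0.5],[[0,0,0],[0,0,0],0.5]]'
python3 -m pendant '[[[0,0,0],[0,0,0],0.5],[[0,0,0],[0,0,0],0.5]]'
python3 - <<'E'
from h import *
cv2.imwrite('pics/top4.png',optics.get_image('top')[:,:,::-1])
E
python3 snap.py w14
python3 - <<'E'
from h import *
np.set_printoptions(precision=4,suppress=True)
im=cv2.imread('pics/w14.png');hsv=cv2.cvtColor(im,cv2.COLOR_BGR2HSV)
k=((hsv[:,:,1]<90)&(hsv[:,:,2]>60)).astype(np.uint8);k[300:]=0
n,l,s,c=cv2.connectedComponentsWithStats(cv2.morphologyEx(k,cv2.MORPH_OPEN,np.ones((3,3))))
for i in range(1,n):
    if s[i,4]>200:
        print(s[i],c[i]); print(cv2.minAreaRect(cv2.findContours((l==i).astype(np.uint8),0,1)[0][0]))
m=np.load('pics/w14.npy',allow_pickle=True).item()
cc,ss=np.cos(.165),np.sin(.165)
Q=proj(m,[[.3956+cc*x-ss*y,.3126+ss*x+cc*y,z] for h,zs in((.017,(0,.014)),(.009,(.056,))) for z in zs for x in(-h,h) for y in(-h,h)]);print(Q,Q.min(0),Q.max(0))
a=im[120:300,250:410];b=cv2.imread('pics/top4.png')[115:245,140:370]
cv2.imwrite('pics/m3.png',np.hstack([cv2.resize(a,(400,450)),cv2.resize(b,(400,450*1))]))
E
```

```text
t: 30.7
tool_pos: [0.673, -0.0026, 0.1605]
tool_rot: [-0.258, 3.123, -0.003]
contact_force: [-1.0, 0.1, -0.4]
opening: 0.0429
grip_force: 0.0
t: 31.7
tool_pos: [0.3902, 0.3151, 0.1538]
tool_rot: [0.269, -3.126, -0.002]
contact_force: [-0.2, -0.4, -0.3]
opening: 0.0426
grip_force: 0.0
t: 31.87
tool_pos: [0.3947, 0.3113, 0.1544]
tool_rot: [0.26, -3.13, 0.002]
contact_force: [-0.1, -2.0, -0.3]
opening: 0.0428
grip_force: 0.0
31.9167 [0.39528364 0.3109097  0.15460499] [ 2.57806983e-01 -3.13001429e+00  1.42504539e-03]
[  0   0  30  28 764] [13.5602 12.5196]
((14.5, 13.5), (27.0, 29.0), 90.0)
[  29    0   96  121 7303] [72.7219 51.9759]
((77.05126953125, 59.406158447265625), (88.36605072021484, 126.2939453125), 6.842772960662842)
[ 303  196   49   59 2595] [327.1295 222.7407]
((327.0, 225.0), (58.0, 48.0), 90.0)
[[303.8085 192.8758]
 [350.6471 192.8196]
 [304.5706 237.3116]
 [349.8099 237.2672]
 [302.8525 197.2158]
 [351.8287 197.1579]
 [303.6803 243.4529]
 [350.9149 243.408 ]
 [312.8607 225.7583]
 [342.6021 225.7273]
 [313.1492 253.6136]
 [342.245  253.5875]] [302.8525 192.8196] [351.8287 253.6136]
```

```bash

python3 -m pendant '[[[-1,1,40],[0,0,0],0.5],[[0,0,40],[0,0,0],0.5],[[0,0,35],[0,0,0],0.5],[[0,0,12],[0,0,0],0.5],[[0,0,0],[0,0,0],0.5],[[0,0,0],[0,0,0],0.5]]' 30
python3 -m pendant '[[[0,0,0],[0,0,0],0.35],[[0,0,0],[0,0,0],0.2],[[0,0,0],[0,0,0],0.1],[[0,0,0],[0,0,0],0.05],[[0,0,0],[0,0,0],0.05],[[0,0,0],[0,0,0],0.05],[[0,0,0],[0,0,0],0.05]]' 30
```

```text
t: 32.47
tool_pos: [0.3968, 0.3124, 0.0287]
tool_rot: [0.257, -3.131, 0.0]
contact_force: [0.7, -0.4, 0.3]
opening: 0.043
grip_force: 0.0
t: 33.05
tool_pos: [0.3982, 0.3139, 0.0312]
tool_rot: [-0.259, 3.126, 0.003]
contact_force: [1.1, -1.4, 5.8]
opening: 0.0174
grip_force: 34.7
```

```bash

python3 -m pendant '[[[0,0,-10],[0,0,0],0.05],[[0,0,-30],[0,0,0],0.05],[[0,0,-40],[0,0,0],0.05],[[0,0,-40],[0,0,0.065],0.05],[[0,0,0],[0,0,0],0.05]]'
python3 -m pendant '[[[-17,-34,0],[0,0,0],0.05],[[-17,-34,0],[0,0,0],0.05],[[-17,-34,0],[0,0,0],0.05],[[-17,-34,0],[0,0,0],0.05],[[-18,-34,0],[0,0,0],0.05],[[-18,-34,0],[0,0,0],0.05],[[-18,-34,0],[0,0,0],0.05],[[-18,-34,0],[0,0,0],0.05],[[-18,-34,0],[0,0,0],0.05],[[-18,-34,0],[0,0,0],0.05],[[0,0,0],[0,0,0],0.05],[[0,0,0],[0,0,0],0.05]]'
python3 -m pendant '[[[0,0,0],[0,0,0],0.05]]'
```

```text
t: 33.47
tool_pos: [0.4004, 0.3157, 0.1587]
tool_rot: [-0.154, 3.123, 0.012]
contact_force: [1.5, 0.8, 0.3]
opening: 0.0173
grip_force: 33.8
t: 34.47
tool_pos: [0.6056, -0.0093, 0.1486]
tool_rot: [0.153, -3.138, -0.001]
contact_force: [-0.6, 0.3, -0.3]
opening: 0.0172
grip_force: 33.7
t: 34.55
tool_pos: [0.6046, -0.0075, 0.1483]
tool_rot: [0.157, -3.137, -0.001]
contact_force: [0.1, 0.7, -0.2]
opening: 0.0172
grip_force: 33.7
```

View pics/m3.png

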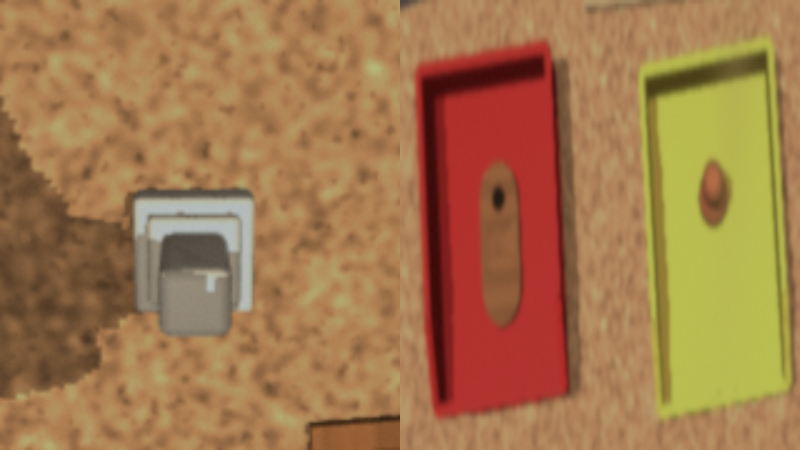

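```bash

python3 -m pendant '[[[0,0,35],[0,0,0],0.05],[[0,0,35],[0,0,0],0.05],[[0,0,25],[0,0,0],0.05],[[0,0,11],[0,0,0],0.05],[[0,0,2],[0,0,0],0.05],[[0,0,0],[0,0,0],0.05],[[0,0,0],[0,0,0],0.05]]'|grep -E "pos|cont"
python3 -m pendant '[[[0,0,2],[0,0,0],0.05],[[0,0,0],[0,0,0],0.05],[[0,0,0],[0,0,0],0.05]]'|grep -E "pos|cont"
python3 -m pendant '[[[0,0,1],[0,0,0],0.05],[[0,0,0],[0,0,0],0.05],[[0,0,0],[0,0,0],0.05]]'|grep -E "pos|cont"
python3 -m pendant '[[[0,0,1],[0,0,0],0.05],[[0,0,0],[0,0,0],0.05],[[0,0,0],[0,0,0],0.05]]'|grep -E "pos|cont"
```

```text
tool_pos: [0.6064, -0.0075, 0.0425]
contact_force: [0.3, -0.3, -0.3]
tool_pos: [0.606, -0.008, 0.0397]
contact_force: [0.0, 0.3, 0.2]
tool_pos: [0.6051, -0.0079, 0.0373]
contact_force: [-0.5, -0.3, -0.3]
tool_pos: [0.605, -0.0079, 0.0361]
contact_force: [0.5, 0.3, -1.0]
```

```bash

python3 -m pendant '[[[0,0,1],[0,0,0],0.05],[[0,0,0],[0,0,0],0.05],[[0,0,0],[0,0,0],0.05]]'|grep -E "pos|cont"
python3 -m pendant '[[[0,0,1],[0,0,0],0.05],[[0,0,0],[0,0,0],0.05],[[0,0,0],[0,0,0],0.05]]'|grep -E "pos|cont"
```

```text
tool_pos: [0.6052, -0.0079, 0.0353]
contact_force: [0.7, -0.8, -0.7]
tool_pos: [0.6053, -0.0079, 0.0353]
contact_force: [-2.7, -0.1, 5.8]
```

```bash

python3 -m pendant '[[[0,0,0],[0,0,0],0.3],[[0,0,0],[0,0,0],0.5],[[0,0,0],[0,0,0],0.5],[[0,0,0],[0,0,0],0.5],[[0,0,0],[0,0,0],0.5],[[0,0,-10],[0,0,0],0.5],[[0,0,-30],[0,0,0],0.5],[[0,0,-40],[0,0,0],0.5],[[0,0,-40],[0,0,0],0.5],[[30,0,-20],[0,0,0],0.5],[[40,0,0],[0,0,0],0.5],[[40,0,0],[0,0,0],0.5]]'
python3 -m pendant '[[[40,0,0],[0,0,0],0.5],[[30,0,0],[0,0,0],0.5],[[0,0,0],[0,0,0],0.5],[[0,0,0],[0,0,0],0.5]]'|grep pos
python3 - <<'E'
from h import *
np.set_printoptions(precision=1,suppress=True)
def comp(im,k):
    n,l,s,c=cv2.connectedComponentsWithStats(cv2.morphologyEx(k.astype(np.uint8),cv2.MORPH_OPEN,np.ones((2,2))))
    return [(s[i],c[i]) for i in range(1,n) if s[i,4]>15]
for v in('top','side'):
    im=optics.get_image(v)[:,:,::-1].copy();cv2.imwrite(f'pics/{v}9.png',im);m=optics.camera_model(v)
    h=cv2.cvtColor(im,cv2.COLOR_BGR2HSV)
    c,s=np.cos(.1),np.sin(.1)
    R=proj(m,[[.642+c*x-s*y,-.006+s*x+c*y,.004] for x,y in((-.091,-.068),(.091,-.068),(.091,.068),(-.091,.068))])
    mask=cv2.fillPoly(np.zeros(im.shape[:2],np.uint8),[R.astype(np.int32)],1)>0
    print(v,'white',comp(im,mask&(h[:,:,1]<110)),'red',comp(im,mask&(h[:,:,0]<14)))
    for n,x,y,r,t in(('sq',.605,-.008,.017,.056),('rd',.671,-.002,.017,.06)):
        Q=proj(m,[[x+a,y+b,z] for a in(-r,r) for b in(-r,r) for z in(.004,.018)]+[[x,y,t+.004]]);print(n,Q.min(0),Q.max(0)-Q.min(0))
a,b=(cv2.imread(f'pics/top{i}.png').astype(int)[255:330,385:450] for i in(0,9))
print('pot diff',abs(a-b).mean())
E
```

```text
t: 37.38
tool_pos: [0.4963, -0.0192, 0.1779]
tool_rot: [-0.158, 3.132, -0.002]
contact_force: [-0.3, -1.3, -0.2]
opening: 0.043
grip_force: 0.0
tool_pos: [0.4253, -0.0259, 0.175]
top white [(array([314, 194,  20,  20, 342], dtype=int32), array([323.5, 203.5]))] red [(array([314, 164,  12,  16, 135], dtype=int32), array([319.5, 171.3]))]
sq [313.4 194.1] [17.3 18.1]
rd [310.3 161. ] [17.3 18.4]
side white [(array([270, 198,  24,  35, 504], dtype=int32), array([281.4, 216.7]))] red [(array([242, 188,  17,  32, 374], dtype=int32), array([249.7, 204.9]))]
sq [267.  199.8] [26.5 32.9]
rd [234.1 187.7] [26.7 34.3]
pot diff 21.09736752136752
```

```bash
python3 - <<'E'
import cv2
for v,i,(x,y,w,h) in(('top',4,(392,268,48,48)),('side',9,(385,168,52,45)),('top',9,(392,268,48,48))):
    a=cv2.imread(f'pics/{v}0.png')[y:y+h,x:x+w];b=cv2.imread(f'pics/{v}{i}.png')
    r=cv2.minMaxLoc(cv2.matchTemplate(b,a,cv2.TM_CCOEFF_NORMED));print(v,i,r[1],r[3],(x,y))
from station import ctrl; print(ctrl.finish_job())
E
```

```text
top 4 0.9996092319488525 (392, 268) (392, 268)
side 9 0.7827087044715881 (385, 168) (385, 168)
top 9 0.6494411826133728 (392, 268) (392, 268)
the job is handed in; nothing more can be done
None
```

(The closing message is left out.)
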